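# Lock the sample clamp, seat the light hood on its hidden pin and hold it down

## Task

Get the colour reader ready to measure the pottery sherd on its port: first lock the sample clamp by pushing its sprung black knob down, turning it clockwise as far as it goes (a little under a quarter turn) and letting go so that it stays down. Then bring the black light hood over the deck by its grey handle, square to the reader with its white stripe to the front, feel about with it until it drops on to the locating pin hidden under it, and press it fully home against the two sprung switches. Finish while holding it pressed down, for the reading runs only so long; do not shift the sherd from the port, and leave the calipers and the little varnish bottle alone.

Things in the scene. Friction and masses are not known exactly. Their poses are not given: they have to be found in the camera images.
- reader: bench colour reader, fixed: white housing 190 x 178 mm with a black deck on it (118 x 164 mm, top 50 mm above the desk) and at its back a console with a screen, up to 95 mm high. Origin on the desk under the middle of the deck; x points to the console, y to its left seen from the front. Housing front at x = -63 mm, console front at x = 65 mm
- locating_pin (a point): tip of the fixed steel locating pin, 10 mm thick, bevelled, 27 mm above the deck at x = 26, y = 0 mm of the reader (behind the middle of the deck)
- port (a point): centre of the measuring port on the deck (deck height), at x = -16, y = -38 mm of the reader, under the sherd
- sherd_mid (a point): middle of the flat brown pottery sherd, about 32 x 33 x 4 mm, lying loose on the port
- knob_top (a point): centre of the top face of the clamp's black ribbed knob, 27 mm across, 11 mm tall, axis vertical at x = -16, y = 38 mm of the reader. Top 27.5 mm above the deck when up, 24 mm locked. An arm 12 mm wide under it (12 to 16 mm above the deck) runs to -y of the reader over the sherd: pinch the knob along the reader's x
- clamp (a joint): how far the knob and clamp arm are pushed down, m: 0 = up on its spring, stop at 0.0055, about 0.0035 when locked. The spring takes 4 to 6 N
- knob (a joint): turn of the knob, rad, clockwise from above: 0 to 1.4 (stop), starts at 0 to 0.12. An inner cross pin blocks it beyond about 0.25 unless the knob is pushed down over 0.0035 m; past 0.9 the pin is caught under its keeper and the knob stays down when let go
- switch_left (a joint): travel of the left sprung brass switch pin, m: 0 = up, 6 mm above the deck; 0.006 = flush with it. 8 mm thick, at x = 0, y = 65 mm of the reader, under the hood's left wall; 4.5 N rising to 7.5 N
- switch_right (a joint): the same for the right switch, at x = 0, y = -65 mm of the reader
- hood_handle (a point): centre of the grey handle on the loose black light hood, a rib 16 mm thick (x), 64 long (y), 26 tall, on the middle of the hood's flat top. This point is 14 mm above that top and 53 mm above the rim. Hood: box 94 (x) x 140 (y) x 39 mm, open below, 0.25 to 0.46 kg; x points to its back, a white stripe on top marks its front edge. In place its axes agree with the reader's, handle over the deck's middle
- hood_hole (a point): mouth of the hood's pin hole at rim height, 26 mm behind the hood's middle, hidden: hole 12.5 mm wide, 2 mm bevel, 34 mm deep, in a flat brass block 32 (x) x 40 (y) mm level with the rim, which rides on the pin's tip until the hole finds it. Once dropped on, the rim meets the switches 6 mm above the deck; the last 6 mm go against them (9 to 15 N in all, less the hood's weight)
- varnish_mid (a point): small square varnish bottle with white cap standing on the desk, 27 x 27 x 71 mm: not to be moved; point half-way up
- calipers_mid (a point): steel vernier calipers lying on the desk left of the reader, 249 x 79 x 8 mm: not to be moved; point at the middle of the beam

How it is judged:
On the way, in this order (a step that is already met when the one before it is completed fails the run):
1. the clamp knob is turned past 0.9 rad, stays down by at least 2.5 mm and is let go (value of joint knob above 0.9 rad and value of joint clamp above 0.0025 m and contact force between the fingers and clamp below 0.2 N), for 0.2 s.
2. the hood has dropped on to the pin: its hole is within 4 mm of the pin's axis and its rim within 14 mm of the deck (horizontal distance between hood_hole and locating_pin below 0.004 m and z of hood_hole in the frame of reader below 0.064 m), for 0.1 s.
At the end, for the whole second after the job is handed in: still pressed by the robot: both switches in by over 4 mm, hood hole within 4 mm of the pin axis, hood level within 0.06 rad and square to the reader within 0.1 rad; clamp knob locked (past 0.9 rad, down over 2.5 mm); sherd within 8 mm of the port centre (value of joint knob above 0.9 rad and value of joint clamp above 0.0025 m and horizontal distance between hood_hole and locating_pin below 0.004 m and angle between the x axis of hood_handle and the x axis of reader, either way round below 0.1 rad and angle between hood_handle's own z axis and vertical below 0.06 rad and value of joint each of switch_left, switch_right above 0.004 m and contact force between the fingers and hood above 2 N and horizontal distance between sherd_mid and port below 0.008 m); the arm keeps its last pose, push and grip.
It fails at once if the sherd is shifted more than 12 mm from the port (horizontal distance between sherd_mid and port above 0.012 m).
It fails at once if the calipers or the varnish bottle are moved more than 25 mm (distance of any of calipers_mid, varnish_mid from where it was at the start of the episode above 0.025 m).
It also fails if it takes over 58 s, if anything falls off the work surface, if the arm or the gripper's body presses on something with over 40 N, if the wrist force passes 120 N, or if a joint passes its speed limit or range.

## Robot

A 6-joint arm with a two-finger parallel gripper is mounted at the origin on a cart in front of the work surface, level with it; the furniture and walls round the work are solid. World frame = base frame: x ahead of the robot, y to its left, z up, the work surface at z = 0. Lengths are in m, angles in rad, forces in N, time in s.
With the tool pointing down it reaches from about 0.325 to 0.9 m from the base axis. Payload 3.5 kg.
Tool frame: the origin (TCP) lies on the centre line of the jaws, within the pads' length; the fingertips stand 25 mm ahead of it and the grasp point (between the pads) lies 6 mm ahead of it (ctrl.tips_ahead is the distance from the TCP to the fingertips, in m); z points along the fingers, y is the line along which they close (so a half turn about z gives the same grasp; the last joint's range is limited). The gripper opens to 85 mm and grips with 20 to 120 N. Pads are 22 mm wide; open, the fingers measure 114 mm over their backs; the gripper's body (76 mm by 85 mm) begins 54 mm behind the grasp point. The pads swing forward as they close: fully open they stand 13 mm farther back than shut.
Start: joints at [1.008, 0.276, -0.026, 1.268, 0, 1.467], TCP at [0.277, 0.56, 0.256] pointing down, gripper open.
Joint ranges: [-3.12, 3.12], [-0.85, 1.88], [-1.08, 1.24], [-1.95, 2.15], [-1.57, 1.53], [-3.14, 3.14]. Speed limits (rad/s): [2.57, 2.57, 3.14, 3.14, 3.14, 3.14].

## Interface

Orientations are given as a unit quaternion [w, x, y, z].
In Python, from rig import status, snapshot, camera_info, ticket, ctrl gives the robot as it stands. The module is installed in compiled form; this text tells all that it offers.
- The arm moves only by the tool play_rows, never from a script. Its argument "commands" is a list of rows, each an object of numbers: "claw": the finger opening in m, from 0 to 0.0854; "x", "y", "z": the shift along the world's x, y, z in m; "turn": the turn about the world's z in rad. In form: [{"claw": .., "x": .., "y": .., "z": .., "turn": ..}, ...]. A call has 1 to 5 rows; each row is the pose to reach, as a shift and turn from the pose commanded when the call began; what a row does not reach only later rows make up. A row lasts 1/12 s, in which the tool goes at most 41.7 mm and 7.16 degrees, less where a joint would pass 70% of its speed; a pose out of reach is approached as far as the arm can. A call with a gripper value outside its range is refused whole. The fingers move at their own pace and stop on an object; the grip force is fixed at half the most. Time passes only in rows, so rows that repeat a pose let the fingers close. It gives the time, the measured TCP pose, the force, the opening and the grip force at its end, in the units of the state.
- status.get_obs(): the state, without advancing time (a new reading comes with each control period).
- snapshot(name): name is "side" or "top" or "wrist"; returns the picture (384x512x3 uint8, blue, green, red); there is no depth.
- camera_info(name): a dict with "camera_matrix" (3x3 intrinsics, pixels), "origin" and "orientation" of the camera in the world. Camera axes: x right, y down, z forward; pixel columns grow to the right and rows downward; lengths in m; the calibration is good to about 2 mm. The wrist camera is an equidistant fisheye: a pixel r from the principal point sees the ray r / f radians off the axis. A picture is of the moment at which its call begins: read the wrist's pose just before it. camera_info takes no time and is no camera call; for the wrist camera it gives the pose at the moment of the call.
- ticket.job_done(): hands the job in; it is judged then, once.
The state is a dict: "time": time; "qpos": joint angles; "joint_vel": joint speeds; "joint_torque": joint torques, N m; "tool_pos": TCP position; "orientation": TCP orientation; "wrist_force": force on the tool from outside, world axes, zero at the start; "ft_torque": the same for the moment, N m; "opening": finger opening in m; "finger_force": force on a finger pad.
Only numpy, scipy, OpenCV 4.12 (cv2) and the standard library are available. Lean on these libraries where they do the work, as an engineer would, in place of code of your own. Each camera call takes 0.05 s, during which the arm holds its last target. There are 200 camera calls.

## Working session

There is one attempt and no reset: what is moved stays moved. The work goes in short steps, Python scripts to look and compute and a tool call to move; the robot and the scene stay as the last step left them, time stands still between calls to the robot, and variables do not carry over. Pictures are saved under pics/ and viewed, at most 10 in all, crops included, and the job is handed in when it is done.

Besides the shell and the picture viewer there is one more tool, called after ">>>" as name(argument=value, ...) on one line, values as JSON. play_rows: Moves the arm, as the interface text tells. Its arguments: {"type":"object","properties":{"commands":{"type":"array"}},"required":["commands"]}

```bash
mkdir -p pics
cat > h.py <<'E'
import numpy as np,cv2
from rig import status,snapshot,camera_info,ticket,ctrl
from scipy.spatial.transform import Rotation as R
def cam(n):
    c=camera_info(n);o=np.array(c["orientation"])
    Rm=o if o.shape==(3,3) else R.from_quat(o[[1,2,3,0]]).as_matrix()
    return np.array(c["camera_matrix"]),np.array(c["origin"]),Rm
def ray(n,u,v,C=None):
    K,o,Rm=C or cam(n)
    a=np.array([(u-K[0,2])/K[0,0],(v-K[1,2])/K[1,1]])
    if n=="wrist":
        r=np.linalg.norm(a)+1e-12;d=np.r_[a/r*np.sin(r),np.cos(r)]
    else: d=np.r_[a,1]
    return o,Rm@d
def onz(n,u,v,z,C=None):
    o,d=ray(n,u,v,C);return o+d*(z-o[2])/d[2]
E
python3 - <<'E'
from h import *
for n in("top","side"):
    cv2.imwrite(f"pics/{n}0.png",snapshot(n));print(n,camera_info(n))
s=status.get_obs();print(s["tool_pos"],s["orientation"],s["time"],ctrl.tips_ahead)
E
```

```text
top {'camera_matrix': array([[456.01834192,   0.        , 264.35991665],
       [  0.        , 456.01834192, 196.02444865],
       [  0.        ,   0.        ,   1.        ]]), 'origin': array([0.4324889 , 0.10679579, 1.1819092 ]), 'orientation': array([ 0.04244129, -0.70139813,  0.71049531, -0.03789229])}
side {'camera_matrix': array([[475.70872192,   0.        , 259.6773796 ],
       [  0.        , 475.70872192, 189.36926414],
       [  0.        ,   0.        ,   1.        ]]), 'origin': array([0.10806957, 1.13449667, 0.51705112]), 'orientation': array([ 0.11535879, -0.15624756,  0.81583344, -0.54469703])}
[0.27700179 0.55953224 0.25525711] [-3.32334622e-04  2.27875364e-01  9.73689788e-01 -9.51015759e-04] 0.1 0.025
```

View pics/top0.png

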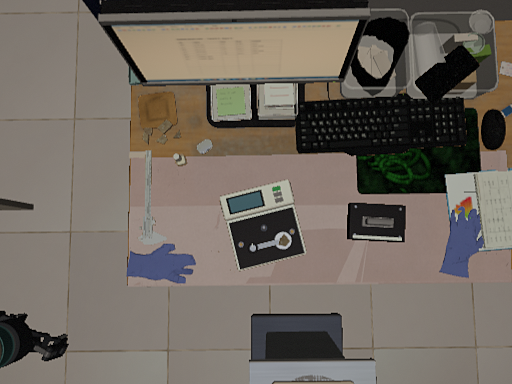

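View pics/side0.png

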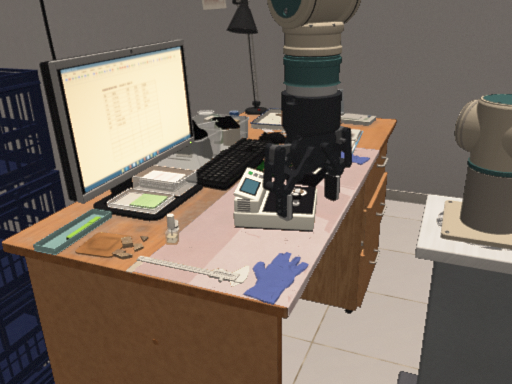

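The top view shows the reader deck near (267,238), clamp knob (~253,247), sherd (~284,240), hood near (377,222), bottle (180,158), calipers (150,195). I'll take a zoomed crop next.

Run:
```python
from h import *
im=cv2.imread("pics/top0.png")
cv2.imwrite("pics/c1.png",cv2.resize(im[172:282,212:412],None,fx=4,fy=4,interpolation=cv2.INTER_CUBIC))
```

```text
(no output)
```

View pics/c1.png

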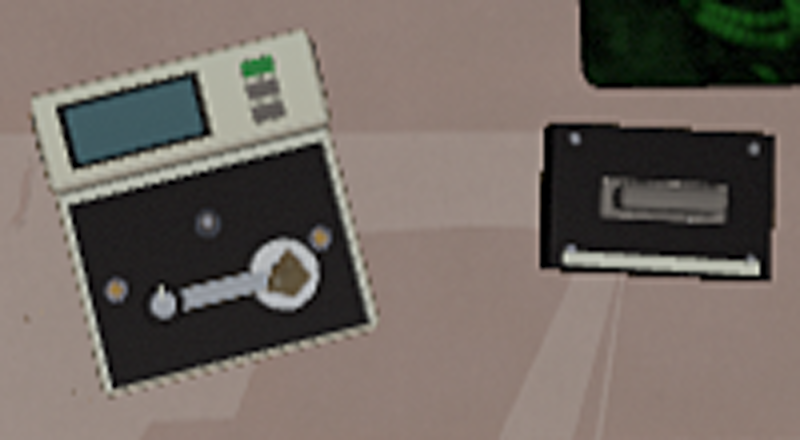

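Run:
```python
from h import *
C=cam("top");f=lambda u,v,z:onz("top",212+u/4,172+v/4,z,C)
P=[f(*p,.05) for p in((70,203),(325,143),(368,322),(115,385))]
c=np.mean(P,0);yl=(P[0]+P[3]-P[1]-P[2]);a=np.arctan2(yl[1],yl[0])-np.pi/2
xa=P[0]+P[1]-P[2]-P[3];a2=np.arctan2(xa[1],xa[0])
print("deck",c,a,a2,np.linalg.norm(yl)/2,np.linalg.norm(xa)/2)
m=(a+a2)/2;Rm=np.array([[np.cos(m),-np.sin(m)],[np.sin(m),np.cos(m)]])
for n,p in dict(pin=(26,0),port=(-16,-38),knob=(-16,38),sl=(0,65),sr=(0,-65)).items(): print(n,c[:2]+Rm@np.array(p)/1e3)
for n,p in dict(pin=(207,221,.077),sl=(116,290,.056),sr=(320,238,.056),port=(286,275,.052),knob=(163,301,.0775)).items(): print("seen",n,f(*p)[:2])
print("hood ends",f(602,198,.06),f(727,203,.06)); s1,s2=f(563,256,.039),f(760,268,.039);print("stripe",s1,s2,np.arctan2(*(s1-s2)[[1,0]])-np.pi/2)
print("bottle",onz("top",180,158,.06,C)); print(cam("wrist"))
```

```text
deck [0.458037  0.1083225 0.05     ] 0.22393537984692857 0.22697017311238357 0.16152016608081574 0.11439758896469789
pin [0.48337901 0.11413474]
port [0.45093672 0.0677074 ]
knob [0.4339471  0.14178407]
sl [0.4435064  0.17167755]
sr [0.4725676  0.04496746]
seen pin [0.48264699 0.11555067]
seen sl [0.44200519 0.17211458]
seen sr [0.47226012 0.04629325]
seen port [0.44991938 0.0674657 ]
seen knob [0.43488588 0.14261757]
hood ends [ 0.4944194  -0.12708523  0.06      ] [ 0.49036413 -0.20356316  0.06      ]
stripe [ 0.45973613 -0.10585103  0.039     ] [ 0.45074205 -0.22807172  0.039     ] -0.07345648735504606
bottle [0.65922386 0.32320237 0.06      ]
(array([[297.31863964,   0.        , 257.21196272],
       [  0.        , 297.31863964, 189.72913782],
       [  0.        ,   0.        ,   1.        ]]), array([0.20748235, 0.59412938, 0.37298588]), array([[ 4.43010345e-01,  8.54070034e-01,  2.72591656e-01],
       [ 8.96516164e-01, -4.21772319e-01, -1.35524456e-01],
       [-7.75762143e-04,  3.04421562e-01, -9.52537092e-01]]))
```

>>> play_rows(commands=[{"claw":0.05,"x":0.03,"y":-0.03,"z":-0.0,"turn":-0.12},{"claw":0.05,"x":0.05,"y":-0.065,"z":-0.02,"turn":-0.24},{"claw":0.05,"x":0.065,"y":-0.1,"z":-0.03,"turn":-0.36},{"claw":0.05,"x":0.08,"y":-0.135,"z":-0.04,"turn":-0.48},{"claw":0.05,"x":0.095,"y":-0.17,"z":-0.05,"turn":-0.6}])

```text
time: 0.52
tool_pos: [0.3723, 0.388, 0.2051]
orientation: [-0.0, 0.508, 0.861, -0.001]
wrist_force: [1.0, 0.3, 0.1]
opening: 0.0502
finger_force: 0.0
```

>>> play_rows(commands=[{"claw":0.05,"x":0.01,"y":-0.04,"z":-0.01,"turn":-0.1},{"claw":0.05,"x":0.02,"y":-0.08,"z":-0.02,"turn":-0.2},{"claw":0.05,"x":0.035,"y":-0.118,"z":-0.03,"turn":-0.286},{"claw":0.05,"x":0.05,"y":-0.155,"z":-0.04,"turn":-0.286},{"claw":0.05,"x":0.062,"y":-0.19,"z":-0.045,"turn":-0.286}])

```text
time: 0.93
tool_pos: [0.4338, 0.1978, 0.16]
orientation: [-0.0, 0.623, 0.782, -0.001]
wrist_force: [1.1, -0.2, -0.0]
opening: 0.0497
finger_force: 0.0
```

>>> play_rows(commands=[{"claw":0.05,"x":0,"y":-0.038,"z":-0.01,"turn":0},{"claw":0.05,"x":0,"y":-0.058,"z":-0.02,"turn":0},{"claw":0.05,"x":0,"y":-0.058,"z":-0.02,"turn":0}])

```text
time: 1.18
tool_pos: [0.4321, 0.1384, 0.1389]
orientation: [-0.001, 0.625, 0.78, -0.003]
wrist_force: [-0.2, 0.2, -0.6]
opening: 0.0498
finger_force: 0.0
```

Run:
```python
from h import *
s=status.get_obs();K,o,Rm=cam("wrist");im=snapshot("wrist");cv2.imwrite("pics/w1.png",im)
T=R.from_quat(np.array(s["orientation"])[[1,2,3,0]]).as_matrix();print(s["time"],s["tool_pos"],np.arctan2(T[1,1],T[0,1]),T[:,2],s["qpos"],s["opening"],s["wrist_force"]);print(o,Rm)
```

```text
1.1833 [0.43209174 0.13836925 0.13894155] 0.21989492850788456 [-0.00516452 -0.00229533 -0.99998403] [ 1.68096051e-01  7.52727966e-02 -5.34907020e-01  9.66092292e-01
 -1.39892884e-03  1.51899819e+00] 0.049815326479897545 [-0.19457271  0.20375325 -0.56253214]
[0.41601754 0.21461544 0.2565635 ] [[ 0.97572401  0.2100574   0.06195597]
 [ 0.21894272 -0.92892454 -0.29860223]
 [-0.00517118  0.30491817 -0.95236451]]
```

View pics/w1.png

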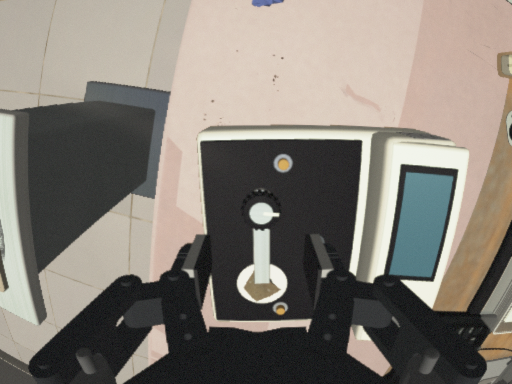

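The wrist picture shows the black ribbed knob centred about (262,211) with a white cap on top. Its pointer aims right, the switches are at (284,163) and (280,309), and the sherd is at (263,288).

Run:
```python
from h import *
K,o,Rm=cam("wrist")
for n,u,v,z in(("knob",262,210,.0775),("sl",284,163,.056),("sr",280,309,.056)): print(n,onz("wrist",u,v,z))
im=cv2.imread("pics/w1.png");g=im[180:240,235:295].max(2);m=(g<26).astype(np.uint8)
print(cv2.HoughCircles(cv2.resize(im[180:240,230:300,1],None,fx=4,fy=4),cv2.HOUGH_GRADIENT,1.5,200,param1=60,param2=20,minRadius=55,maxRadius=100)/4)
```

```text
knob [0.43462681 0.14722049 0.0775    ]
sl [0.44384839 0.17648365 0.056     ]
sr [0.4733777  0.05127206 0.056     ]
[[[30.9375 36.5625 14.0125]]]
```

Run:
```python
from h import *
K,o,Rm=cam("wrist");print(o,status.get_obs()["tool_pos"])
C=(K,np.array([0.41601754,0.21461544,0.2565635]),np.array([[0.97572401,0.2100574,0.06195597],[0.21894272,-0.92892454,-0.29860223],[-0.00517118,0.30491817,-0.95236451]]))
for n,u,v,z in(("knob",262,211,.0775),("sl",284,163,.056),("sr",280,309,.056)): print(n,onz("wrist",u,v,z,C))
```

```text
[0.4164846  0.21615016 0.25758198] [0.43283196 0.14011013 0.13985587]
knob [0.4338648  0.14502792 0.0775    ]
sl [0.44289009 0.1747636  0.056     ]
sr [0.47217345 0.04999253 0.056     ]
```

>>> play_rows(commands=[{"claw":0.05,"x":0.001,"y":0.002,"z":-0.025,"turn":0},{"claw":0.05,"x":0.001,"y":0.002,"z":-0.045,"turn":0},{"claw":0.045,"x":0.001,"y":0.002,"z":-0.045,"turn":0}])

```text
time: 1.48
tool_pos: [0.4325, 0.1443, 0.0935]
orientation: [-0.002, 0.623, 0.782, -0.002]
wrist_force: [-0.7, -0.4, -0.6]
opening: 0.0451
finger_force: 0.0
```

>>> play_rows(commands=[{"claw":0.0,"x":0,"y":0,"z":0,"turn":0},{"claw":0.0,"x":0,"y":0,"z":0,"turn":0},{"claw":0.0,"x":0,"y":0,"z":0,"turn":0},{"claw":0.0,"x":0,"y":0,"z":0,"turn":0}])

```text
time: 1.82
tool_pos: [0.4331, 0.1443, 0.097]
orientation: [-0.002, 0.623, 0.782, -0.002]
wrist_force: [-6.0, -1.0, 3.0]
opening: 0.0211
finger_force: 58.6
```

Run:
```python
from h import *
s=status.get_obs();print(s["tool_pos"],s["wrist_force"],s["opening"])
im=snapshot("wrist");sd=snapshot("side")
a=cv2.resize(im[110:330,130:390],(520,440));b=cv2.resize(sd[150:240,230:330],(275,440)) 
cv2.imwrite("pics/w2.png",np.hstack([a,b]))
```

```text
[0.43310859 0.1443136  0.09703998] [-5.98566329 -1.03088809  3.03880016] 0.02108080571728714
```

View pics/w2.png

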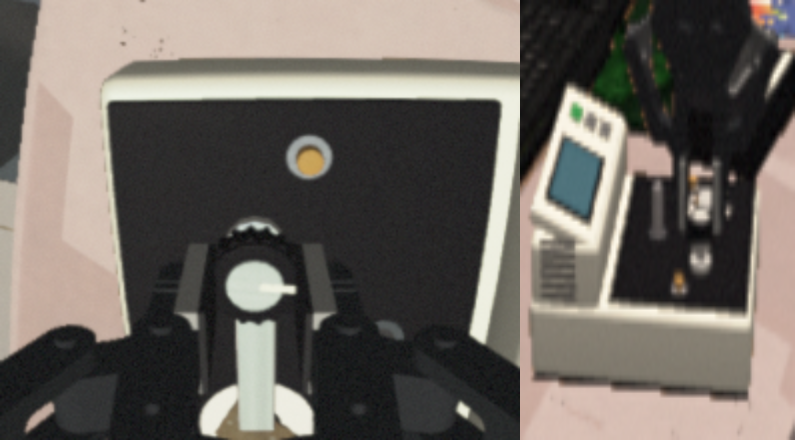

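```bash
cat >> h.py <<'E'
def proj(n,P,C=None):
    K,o,Rm=C or cam(n);d=Rm.T@(np.asarray(P)-o)
    if n=="wrist":
        t=np.arctan2(np.hypot(d[0],d[1]),d[2]);a=d[:2]/np.hypot(d[0],d[1])*t
    else: a=d[:2]/d[2]
    return a*K[[0,1],[0,1]]+K[:2,2]
E
python3 - <<'E'
from h import *
s=status.get_obs();T=R.from_quat(np.array(s["orientation"])[[1,2,3,0]]).as_matrix();p=s["tool_pos"]
wc=lambda q:(np.array(q)-[130,110])*2
sc=lambda q:(np.array(q)-[230,150])*[2.75,4.889]
for x in(-.011,.011):
  for y in(-.0105,.0105):
    P=p+T@[x,y,.025];print(P.round(4),wc(proj("wrist",P)).round(),sc(proj("side",P)).round())
for n,P in dict(knobtop=(.4345,.1435,.0775),sl=(.4432,.1735,.056)).items(): print(n,wc(proj("wrist",P)).round(),sc(proj("side",P)).round())
print(onz("wrist",130+254/2,110+286/2,.0775),onz("wrist",130+309/2,110+160/2,.056),onz("side",230+700/2.75,150+258/4.889,.0775),onz("side",230+680/2.75,150+285/4.889,.056))
E
```

```text
[0.4252 0.1312 0.0722] [215. 307.] [193. 216.]
[0.4457 0.1359 0.0721] [290. 307.] [169. 214.]
[0.4203 0.1527 0.0722] [213. 236.] [190. 234.]
[0.4408 0.1574 0.0721] [293. 236.] [166. 232.]
knobtop [258. 286.] [178. 213.]
sl [312. 163.] [157. 274.]
[0.43356827 0.14328696 0.0775    ] [0.44222237 0.17414217 0.056     ] [0.02087333 0.05031246 0.0775    ] [0.03256431 0.0360888  0.056     ]
```

The fingers straddle the knob: its cap sits at (254,286) in the crop, between the pads. I'll push down next.

>>> play_rows(commands=[{"claw":0.0,"x":0,"y":0,"z":-0.003,"turn":0},{"claw":0.0,"x":0,"y":0,"z":-0.006,"turn":0},{"claw":0.0,"x":0,"y":0,"z":-0.008,"turn":0},{"claw":0.0,"x":0,"y":0,"z":-0.008,"turn":0}])

```text
time: 2.25
tool_pos: [0.4333, 0.1445, 0.0913]
orientation: [-0.002, 0.623, 0.782, -0.001]
wrist_force: [-11.7, -1.2, 21.1]
opening: 0.0211
finger_force: 60.8
```

>>> play_rows(commands=[{"claw":0.0,"x":-0.001,"y":0,"z":0,"turn":-0.12},{"claw":0.0,"x":-0.001,"y":0,"z":0,"turn":-0.24},{"claw":0.0,"x":-0.001,"y":0,"z":0,"turn":-0.36},{"claw":0.0,"x":-0.001,"y":0,"z":0,"turn":-0.48},{"claw":0.0,"x":-0.001,"y":0,"z":0,"turn":-0.6}])

```text
time: 2.67
tool_pos: [0.4335, 0.1445, 0.0914]
orientation: [-0.0, 0.828, 0.561, -0.001]
wrist_force: [-8.9, -1.7, 16.1]
opening: 0.021
finger_force: 60.3
```

>>> play_rows(commands=[{"claw":0.0,"x":0,"y":0,"z":0,"turn":-0.12},{"claw":0.0,"x":0,"y":0,"z":0,"turn":-0.24},{"claw":0.0,"x":0,"y":0,"z":0,"turn":-0.36},{"claw":0.0,"x":0,"y":0,"z":0,"turn":-0.48},{"claw":0.0,"x":0,"y":0,"z":0,"turn":-0.6}])

```text
time: 3.08
tool_pos: [0.4338, 0.1442, 0.0914]
orientation: [0.0, 0.957, 0.291, -0.001]
wrist_force: [-7.8, -2.4, 16.6]
opening: 0.0211
finger_force: 60.2
```

>>> play_rows(commands=[{"claw":0.0,"x":0,"y":0,"z":0,"turn":-0.1},{"claw":0.0,"x":0,"y":0,"z":0,"turn":-0.13},{"claw":0.0,"x":0,"y":0,"z":0,"turn":-0.13}])

```text
time: 3.33
tool_pos: [0.4339, 0.1442, 0.0914]
orientation: [0.001, 0.973, 0.231, -0.0]
wrist_force: [-8.1, -2.3, 16.9]
opening: 0.0211
finger_force: 60.2
```

Run:
```python
from h import *
s=status.get_obs();T=R.from_quat(np.array(s["orientation"])[[1,2,3,0]]).as_matrix();print(s["tool_pos"],np.arctan2(T[1,1],T[0,1]),s["qpos"],s["ft_torque"])
```

```text
[0.43388966 0.1441735  0.09138894] -1.1041271060331035 [ 1.80016298e-01  1.38097646e-01 -5.83411824e-01  8.50136517e-01
 -1.28575181e-03  2.85494086e+00] [-0.69803216  1.76225523  0.2935339 ]
```

>>> play_rows(commands=[{"claw":0.0,"x":0,"y":0,"z":0.003,"turn":0},{"claw":0.0,"x":0,"y":0,"z":0.004,"turn":0},{"claw":0.05,"x":0,"y":0,"z":0.005,"turn":0},{"claw":0.05,"x":0,"y":0,"z":0.008,"turn":0},{"claw":0.05,"x":0,"y":0,"z":0.012,"turn":0}])

```text
time: 3.75
tool_pos: [0.4355, 0.1446, 0.1013]
orientation: [-0.0, 0.973, 0.231, 0.001]
wrist_force: [0.3, -0.4, -0.2]
opening: 0.05
finger_force: 0.0
```

>>> play_rows(commands=[{"claw":0.05,"x":0,"y":0.0,"z":0.03,"turn":0.12},{"claw":0.05,"x":0,"y":0.0,"z":0.07,"turn":0.24},{"claw":0.05,"x":0,"y":0.0,"z":0.09,"turn":0.36},{"claw":0.05,"x":0.0,"y":0.0,"z":0.09,"turn":0.48},{"claw":0.05,"x":0.0,"y":0.0,"z":0.09,"turn":0.48}])

```text
time: 4.17
tool_pos: [0.4369, 0.1447, 0.1934]
orientation: [0.001, 0.89, 0.456, 0.003]
wrist_force: [-1.0, -0.3, -0.9]
opening: 0.0496
finger_force: 0.0
```

Run:
```python
from h import *
s=status.get_obs();print(s["time"],s["tool_pos"],s["wrist_force"])
C=cam("wrist");im=snapshot("wrist")
uv=[proj("wrist",p,C).round() for p in((.4345,.143,.074),(.4505,.068,.055))];print(uv)
cv2.imwrite("pics/w3.png",im)
```

```text
4.1667 [0.4369002  0.14469908 0.19335131] [-1.02154906 -0.31664372 -0.92357887]
[array([255., 196.]), array([313., 240.])]
```

View pics/w3.png

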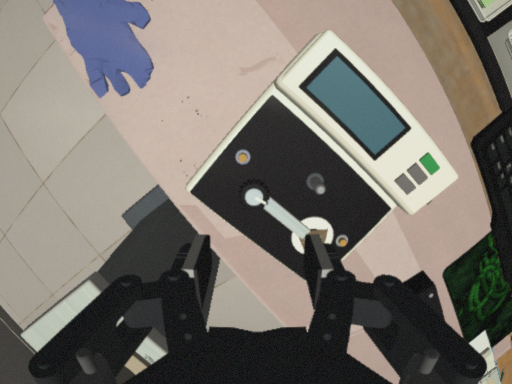

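The wrist view shows the pointer now aims along the arm, about a quarter turn clockwise. The knob is at (255,196) and the sherd (~320,235) is still on its port. I'll go to the hood next.

>>> play_rows(commands=[{"claw":0.05,"x":0.007,"y":-0.038,"z":0,"turn":0.12},{"claw":0.05,"x":0.014,"y":-0.077,"z":0,"turn":0.24},{"claw":0.05,"x":0.022,"y":-0.115,"z":0,"turn":0.36},{"claw":0.05,"x":0.029,"y":-0.154,"z":0,"turn":0.48},{"claw":0.05,"x":0.036,"y":-0.192,"z":0,"turn":0.56}])

```text
time: 4.63
tool_pos: [0.4667, -0.0312, 0.1894]
orientation: [-0.001, 0.737, 0.676, -0.0]
wrist_force: [1.0, 0.0, 0.5]
opening: 0.0501
finger_force: 0.0
```

>>> play_rows(commands=[{"claw":0.05,"x":0.007,"y":-0.038,"z":-0.01,"turn":0},{"claw":0.05,"x":0.015,"y":-0.077,"z":-0.02,"turn":0},{"claw":0.05,"x":0.022,"y":-0.116,"z":-0.03,"turn":0},{"claw":0.05,"x":0.022,"y":-0.116,"z":-0.03,"turn":0},{"claw":0.05,"x":0.022,"y":-0.116,"z":-0.03,"turn":0}])

```text
time: 5.05
tool_pos: [0.4886, -0.1473, 0.1586]
orientation: [-0.002, 0.74, 0.672, -0.0]
wrist_force: [-0.7, 1.2, 0.3]
opening: 0.0503
finger_force: 0.0
```

Run:
```python
from h import *
s=status.get_obs();T=R.from_quat(np.array(s["orientation"])[[1,2,3,0]]).as_matrix();C=cam("wrist");print(s["time"],s["tool_pos"],np.arctan2(T[1,1],T[0,1]),s["wrist_force"]);print(repr(C))
cv2.imwrite("pics/w4.png",snapshot("wrist"))
```

```text
5.05 [ 0.48856362 -0.14732564  0.15863741] -0.09616971132016312 [-0.66701843  1.18525442  0.27156409]
(array([[297.31863964,   0.        , 257.21196272],
       [  0.        , 297.31863964, 189.72913782],
       [  0.        ,   0.        ,   1.        ]]), array([ 0.49678838, -0.07005152,  0.27648078]), array([[ 0.99545133, -0.08984688, -0.03168903],
       [-0.09522281, -0.9489237 , -0.30079301],
       [-0.00304516,  0.30244232, -0.95316282]]))
```

View pics/w4.png

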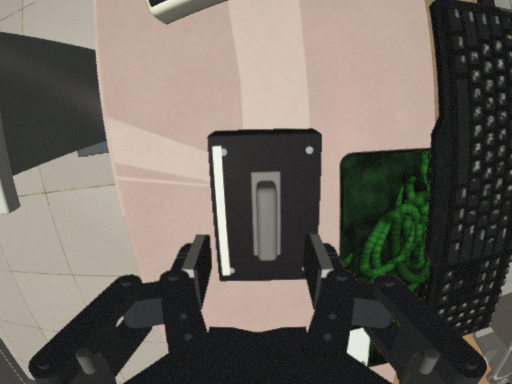

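The wrist view shows the hood top with its stripe from (216,147) to (226,274), screws at (223,152), (309,150), (231,271) and (304,271), and the handle running (267,178) to (267,262).

Run:
```python
from h import *
C=(np.array([[297.31863964,0,257.21196272],[0,297.31863964,189.72913782],[0,0,1]]),np.array([0.49678838,-0.07005152,0.27648078]),np.array([[0.99545133,-0.08984688,-0.03168903],[-0.09522281,-0.9489237,-0.30079301],[-0.00304516,0.30244232,-0.95316282]]))
f=lambda u,v,z:onz("wrist",u,v,z,C)
S=[f(u,v,.040) for u,v in((223,152),(309,150),(231,271),(304,271))]
print(*S,np.mean(S,0),sep="\n")
an=lambda a,b:np.arctan2((a-b)[1],(a-b)[0])-np.pi/2
print(an(S[0],S[2]),an(S[1],S[3]),an(f(216,147,.039),f(226,274,.039)),f(216,147,.039),f(226,274,.039))
print(f(266,183,.065),f(267,260,.065))
s=status.get_obs();print(s["tool_pos"])
```

```text
[ 0.46438846 -0.11014653  0.04      ]
[ 0.53405016 -0.11492733  0.04      ]
[ 0.45667783 -0.22234918  0.04      ]
[ 0.52538088 -0.22930798  0.04      ]
[ 0.49512433 -0.16918275  0.04      ]
-0.06861271474294339 -0.07564867289502208 -0.06457699862772004 [ 0.45903892 -0.10559773  0.039     ] [ 0.4512474  -0.22608468  0.039     ]
[ 0.4967404  -0.13219437  0.065     ] [ 0.49200124 -0.19799334  0.065     ]
[ 0.48840126 -0.14601542  0.15905163]
```

>>> play_rows(commands=[{"claw":0.05,"x":0.006,"y":-0.02,"z":-0.03,"turn":0.026},{"claw":0.05,"x":0.006,"y":-0.02,"z":-0.06,"turn":0.026},{"claw":0.05,"x":0.006,"y":-0.02,"z":-0.085,"turn":0.026},{"claw":0.05,"x":0.006,"y":-0.02,"z":-0.089,"turn":0.026}])

```text
time: 5.43
tool_pos: [0.4915, -0.1627, 0.0672]
orientation: [-0.004, 0.729, 0.684, -0.001]
wrist_force: [-1.4, 0.5, -0.4]
opening: 0.0498
finger_force: 0.0
```

>>> play_rows(commands=[{"claw":0.0,"x":0,"y":0,"z":0,"turn":0},{"claw":0.0,"x":0,"y":0,"z":0,"turn":0},{"claw":0.0,"x":0,"y":0,"z":0,"turn":0},{"claw":0.0,"x":0,"y":0,"z":0,"turn":0},{"claw":0.0,"x":0,"y":0,"z":0,"turn":0}])

```text
time: 5.85
tool_pos: [0.4969, -0.166, 0.0732]
orientation: [0.001, 0.729, 0.684, 0.001]
wrist_force: [-0.2, 1.9, 4.5]
opening: 0.0147
finger_force: 62.0
```

```bash
cat > st.py <<'E'
from h import *
s=status.get_obs();T=R.from_quat(np.array(s["orientation"])[[1,2,3,0]]).as_matrix();print(s["time"],s["tool_pos"].round(4),"yaw",np.arctan2(T[1,1],T[0,1]).round(4),"tz",T[:,2].round(3),s["wrist_force"].round(1),s["ft_torque"].round(2),s["opening"].round(4))
E
python3 st.py
```

```text
Traceback (most recent call last):
  File "st.py", line 2, in <module>
    s=status.get_obs();T=R.from_quat(np.array(s["orientation"])[[1,2,3,0]]).as_matrix();print(s["time"],s["tool_pos"].round(4),"yaw",np.arctan2(T[1,1],T[0,1]).round(4),"tz",T[:,2].round(3),s["wrist_force"].round(1),s["ft_torque"].round(2),s["opening"].round(4))
                                                                                                                                                                                                                                               ^^^^^^^^^^^^^^^^^^
AttributeError: 'float' object has no attribute 'round'
```

>>> play_rows(commands=[{"claw":0.0,"x":0,"y":0,"z":0.02,"turn":0},{"claw":0.0,"x":0,"y":0,"z":0.05,"turn":0},{"claw":0.0,"x":0,"y":0,"z":0.08,"turn":0},{"claw":0.0,"x":0,"y":0,"z":0.11,"turn":0},{"claw":0.0,"x":0,"y":0,"z":0.11,"turn":0}])

```text
time: 6.27
tool_pos: [0.4994, -0.1679, 0.1882]
orientation: [0.006, 0.729, 0.684, 0.002]
wrist_force: [1.4, -0.4, -2.6]
opening: 0.0147
finger_force: 61.1
```

>>> play_rows(commands=[{"claw":0.0,"x":-0.005,"y":0.03,"z":0,"turn":0.06},{"claw":0.0,"x":-0.01,"y":0.06,"z":0,"turn":0.12},{"claw":0.0,"x":-0.015,"y":0.09,"z":0,"turn":0.18},{"claw":0.0,"x":-0.02,"y":0.12,"z":0,"turn":0.24},{"claw":0.0,"x":-0.025,"y":0.15,"z":0,"turn":0.29}])

```text
time: 6.68
tool_pos: [0.4692, -0.0147, 0.1806]
orientation: [-0.0, 0.622, 0.783, -0.0]
wrist_force: [0.6, 1.3, -2.7]
opening: 0.0147
finger_force: 61.1
```

>>> play_rows(commands=[{"claw":0.0,"x":-0.004,"y":0.03,"z":0,"turn":0},{"claw":0.0,"x":-0.008,"y":0.06,"z":0,"turn":0},{"claw":0.0,"x":-0.012,"y":0.09,"z":0,"turn":0},{"claw":0.0,"x":-0.013,"y":0.12,"z":0,"turn":0},{"claw":0.0,"x":-0.013,"y":0.126,"z":0,"turn":0}])

```text
time: 7.1
tool_pos: [0.456, 0.1134, 0.1806]
orientation: [-0.001, 0.621, 0.784, 0.001]
wrist_force: [0.1, -0.1, -3.7]
opening: 0.0145
finger_force: 61.1
```

>>> play_rows(commands=[{"claw":0.0,"x":0,"y":0.0,"z":0,"turn":0},{"claw":0.0,"x":0,"y":0,"z":0,"turn":0}])

```text
time: 7.27
tool_pos: [0.4569, 0.1099, 0.1808]
orientation: [0.0, 0.622, 0.783, -0.001]
wrist_force: [-0.4, -0.5, -3.4]
opening: 0.0146
finger_force: 61.1
```

```bash
sed -i 's/s\["opening"\].round(4)/s["opening"]/' st.py; python3 st.py
python3 - <<'E'
from h import *
print(repr(cam("wrist")[1:]))
w=snapshot("wrist");t=snapshot("top")
cv2.imwrite("pics/w5.png",w);cv2.imwrite("pics/t5.png",t)
cv2.imwrite("pics/m5.png",np.hstack([w[60:360,60:440],cv2.resize(t[170:280,200:340],(382,300))]))
E
```

```text
7.2667 [0.4569 0.1099 0.1808] yaw 0.2271 tz [-0.001 -0.001 -1.   ] [-0.4 -0.5 -3.4] [-0.05  0.04 -0.04] 0.014596578455806728
(array([0.43977204, 0.18585016, 0.29846143]), array([[ 9.74118411e-01,  2.15459214e-01,  6.83421347e-02],
       [ 2.26037637e-01, -9.27783720e-01, -2.96857468e-01],
       [-5.53956845e-04,  3.04622220e-01, -9.52473095e-01]]))
```

View pics/m5.png

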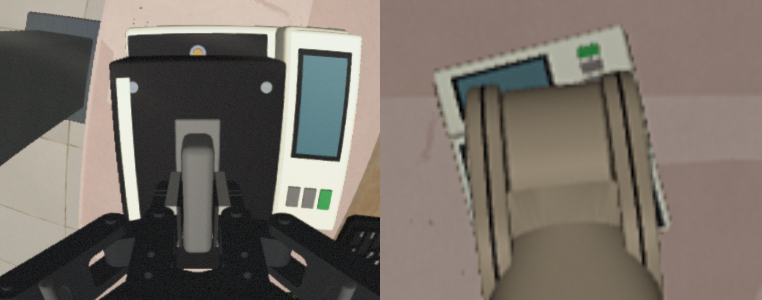

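Run:
```python
from h import *
K=cam("wrist")[0]
C=(K,np.array([0.43977204,0.18585016,0.29846143]),np.array([[9.74118411e-01,2.15459214e-01,6.83421347e-02],[2.26037637e-01,-9.27783720e-01,-2.96857468e-01],[-5.53956845e-04,3.04622220e-01,-9.52473095e-01]]))
im=cv2.imread("pics/w5.png")
hsv=cv2.cvtColor(im,cv2.COLOR_BGR2HSV);m=cv2.inRange(hsv,(10,90,100),(30,255,255));m[:95]=0;m[125:]=0;m[:,:240]=0;m[:,275:]=0
print("sw px",cv2.moments(m,True)["m10"]/m.sum()*255,cv2.moments(m,True)["m01"]/m.sum()*255,m.sum()/255)
b=0.227;x=np.array([np.cos(b),np.sin(b)]);y=np.array([-x[1],x[0]])
sw=onz("wrist",258,111,.056,C)[:2];print("sw",sw,"deck",sw-.065*y)
for zr in(.073,.076):
    z=.1808-zr+.04
    a=onz("wrist",192,147,z,C);c=onz("wrist",326,148,z,C);mid=(a+c)[:2]/2
    print(z,a,c,"yaw",np.arctan2((c-a)[1],(c-a)[0]),"span",np.linalg.norm(c-a),"mid",mid,"hood c",mid-.0572*y)
```

```text
sw px 257.3181818181818 111.79545454545455 44.0
sw [0.44271439 0.17538855] deck [0.457343   0.11205606]
0.1478 [0.41226676 0.15395121 0.1478    ] [0.4803516  0.16925501 0.1478    ] yaw 0.2211007165691269 span 0.0697836080009508 mid [0.44630918 0.16160311] hood c [0.45918235 0.10587052]
0.14479999999999998 [0.41171907 0.15331603 0.1448    ] [0.48115963 0.16892457 0.1448    ] yaw 0.22110071656912672 span 0.07117315291634724 mid [0.44643935 0.1611203 ] hood c [0.45931252 0.10538771]
```

>>> play_rows(commands=[{"claw":0.0,"x":-0.001,"y":0.004,"z":-0.012,"turn":0},{"claw":0.0,"x":-0.001,"y":0.004,"z":-0.024,"turn":0},{"claw":0.0,"x":-0.001,"y":0.004,"z":-0.029,"turn":0},{"claw":0.0,"x":-0.001,"y":0.004,"z":-0.034,"turn":0},{"claw":0.0,"x":-0.001,"y":0.004,"z":-0.034,"turn":0}])

```text
time: 7.78
tool_pos: [0.4557, 0.1132, 0.1464]
orientation: [-0.001, 0.623, 0.782, -0.001]
wrist_force: [-0.5, 0.4, -3.1]
opening: 0.0143
finger_force: 61.0
```

```bash
python3 st.py
```

```text
7.7833 [0.4557 0.1132 0.1464] yaw 0.2248 tz [-0.002 -0.    -1.   ] [-0.5  0.4 -3.1] [ 0.06  0.02 -0.02] 0.014324416622801116
```

>>> play_rows(commands=[{"claw":0.0,"x":0,"y":0,"z":-0.002,"turn":0},{"claw":0.0,"x":0,"y":0,"z":-0.004,"turn":0},{"claw":0.0,"x":0,"y":0,"z":-0.004,"turn":0}])

```text
time: 8.03
tool_pos: [0.4566, 0.1139, 0.1434]
orientation: [0.0, 0.623, 0.782, 0.0]
wrist_force: [0.2, 0.5, -2.9]
opening: 0.0146
finger_force: 61.0
```

>>> play_rows(commands=[{"claw":0.0,"x":0,"y":0,"z":-0.002,"turn":0},{"claw":0.0,"x":0,"y":0,"z":-0.004,"turn":0},{"claw":0.0,"x":0,"y":0,"z":-0.004,"turn":0}])

```text
time: 8.28
tool_pos: [0.4562, 0.114, 0.139]
orientation: [-0.0, 0.623, 0.782, -0.0]
wrist_force: [0.2, -0.5, -2.3]
opening: 0.0143
finger_force: 61.0
```

>>> play_rows(commands=[{"claw":0.0,"x":0,"y":0,"z":-0.002,"turn":0},{"claw":0.0,"x":0,"y":0,"z":-0.005,"turn":0},{"claw":0.0,"x":0,"y":0,"z":-0.005,"turn":0}])

```text
time: 8.53
tool_pos: [0.4559, 0.114, 0.1337]
orientation: [-0.0, 0.623, 0.782, -0.0]
wrist_force: [-0.2, -0.2, -2.5]
opening: 0.0143
finger_force: 61.0
```

```bash
python3 st.py
```

```text
8.5333 [0.4559 0.114  0.1337] yaw 0.2263 tz [-0.001 -0.    -1.   ] [-0.2 -0.2 -2.5] [ 0.03  0.05 -0.02] 0.014257034624520052
```

>>> play_rows(commands=[{"claw":0.0,"x":0,"y":0,"z":-0.003,"turn":0},{"claw":0.0,"x":0,"y":0,"z":-0.006,"turn":0},{"claw":0.0,"x":0,"y":0,"z":-0.009,"turn":0},{"claw":0.0,"x":0,"y":0,"z":-0.011,"turn":0},{"claw":0.0,"x":0,"y":0,"z":-0.011,"turn":0}])

```text
time: 8.95
tool_pos: [0.4569, 0.1141, 0.1246]
orientation: [0.0, 0.623, 0.782, 0.0]
wrist_force: [-3.3, 0.2, 10.1]
opening: 0.0145
finger_force: 62.8
```

```bash
python3 st.py
```

```text
8.95 [0.4569 0.1141 0.1246] yaw 0.2264 tz [ 0.001  0.    -1.   ] [-3.3  0.2 10.1] [-0.07  0.94  0.01] 0.014509428019927086
```

>>> play_rows(commands=[{"claw":0.0,"x":0,"y":0,"z":-0.003,"turn":0},{"claw":0.0,"x":0,"y":0,"z":-0.004,"turn":0},{"claw":0.0,"x":0,"y":0,"z":-0.004,"turn":0}])

```text
time: 9.2
tool_pos: [0.4567, 0.1141, 0.1231]
orientation: [0.0, 0.623, 0.782, 0.0]
wrist_force: [-10.7, -2.5, 26.8]
opening: 0.0145
finger_force: 64.9
```

>>> play_rows(commands=[{"claw":0.0,"x":0,"y":0,"z":-0.002,"turn":0},{"claw":0.0,"x":0,"y":0,"z":-0.002,"turn":0},{"claw":0.0,"x":0,"y":0,"z":-0.002,"turn":0}])

```text
time: 9.45
tool_pos: [0.4567, 0.1141, 0.1231]
orientation: [0.0, 0.623, 0.782, 0.0]
wrist_force: [-16.5, -2.2, 40.9]
opening: 0.0145
finger_force: 66.9
```

```bash
python3 st.py
python3 - <<'E'
from h import *
w=snapshot("wrist");t=snapshot("side");b=cv2.resize(t[130:250,210:350],(400,343))
cv2.imwrite("pics/m6.png",np.hstack([w[40:383,60:460],b]))
E
```

```text
9.45 [0.4567 0.1141 0.1231] yaw 0.2265 tz [ 0.001 -0.    -1.   ] [-16.5  -2.2  40.9] [-0.47  3.36 -0.02] 0.014535692873706457
```

View pics/m6.png

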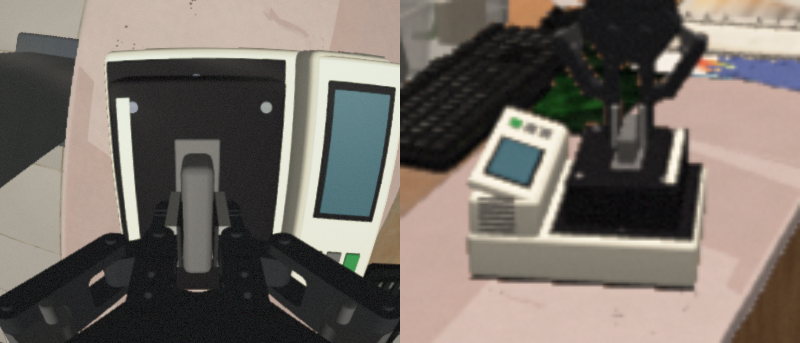

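The hood sits square and flat on the deck, and the 0.1231 m stop matches the rim being flush with it. I'll ease the push a little and hand in.

>>> play_rows(commands=[{"claw":0.0,"x":0,"y":0,"z":0.002,"turn":0},{"claw":0.0,"x":0,"y":0,"z":0.002,"turn":0}])

```text
time: 9.72
tool_pos: [0.4567, 0.1141, 0.1232]
orientation: [0.001, 0.623, 0.782, 0.0]
wrist_force: [-10.5, -0.0, 25.5]
opening: 0.0144
finger_force: 65.0
```

```bash
python3 st.py; python3 -c "
from rig import ticket;print(ticket.job_done())"
```

```text
9.7167 [0.4567 0.1141 0.1232] yaw 0.2264 tz [ 0.001 -0.    -1.   ] [-10.5  -0.   25.5] [-0.31  2.16 -0.06] 0.014356419856938194
the job is handed in; nothing more can be done
None
```

I handed the job in at 9.7 s with the clamp knob turned about 1.3 rad clockwise and the hood on the pin, held flush on the deck with about 25 N; the hand-in returned no verdict, and I inferred the knob lock and switch travel from pose and force, not from the joints.

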